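# Register a printing block in the corner of the board and hold it

## Task

Pick up the printing block with the orange corner by its square grip, turn it so that the orange corner faces the orange dot on the registration board, and set it flat on the board. Then push it snugly into the corner against both dark steel stops and finish while still holding it there, pressed against both stops at once, so that a colleague can trace round it: do not let go. Leave the blue-cornered block and everything else on the table where it is.

Things in the scene. Friction and masses are not known exactly. Their poses are not given: they have to be found in the camera images.
- block: printing block to use: light wood, 60 x 60 x 22 mm, loose, 0.13 to 0.25 kg, thin dark rubber underside, one corner painted orange, towards its +x +y at (30, 30) mm. On its centre stands a dark wood grip 26 x 26 mm, up to 58 mm above the underside, faces parallel to the block's sides. Origin: centre of the underside, z up. Starts yawed up to 80 degrees either way.
- block_corner (a point): the orange corner's lower tip, on the block's underside, at (30, 30, 0) mm in the block's frame
- board: registration board: fixed aluminium plate 220 x 220 mm, 8 mm thick, with a thin paper sheet and two dark steel stops whose working faces lie 75 mm from the centre, on its +x and +y sides. A 20 mm orange dot at (89, 89) mm marks the corner where they meet. Origin: centre of the underside, z up. The pressed-home block's centre is at (45, 45) mm. Position and yaw (up to 23 degrees) vary.
- board_corner (a point): the point on the board's top surface where the planes of the two stops' working faces meet, at (75, 75, 8) mm in the board's frame; the block's orange corner belongs here. The stops end 23 mm short of this point, so the corner itself is open. Block, board and stops are grippy (friction about 0.8 to 1.2): a block leaning hard on one stop does not slide easily to the other.
- stop_far: the stop on the board's +x side: rigid steel bar, 14 mm thick (x), 125 mm long (along the board's y, from -73 to +52 mm), 14 mm high above the board's top surface; its working face looks to -x at board x = 75 mm. Origin at the centre of its underside. Fixed to the board.
- stop_side: the stop on the board's +y side: the same bar along the board's x, from -73 to +52 mm; its working face looks to -y at board y = 75 mm. Origin at the centre of its underside. Fixed to the board.
- spare: another printing block of the same shape and size, with a blue corner; not to be used or shifted. The two blocks may start in either place, their centres at least 110 mm apart. Origin at the centre of its underside.
- tray: yellow plastic tray, 100 x 140 x 35 mm, loose, leave it. Origin at the centre of its underside.
- jar_green: green paint jar, 52 mm diameter, 65 mm high, loose, leave it. Origin at the centre of its underside.
- jar_white: white paint jar with black cap, 48 mm diameter, 55 mm high, loose, leave it. Origin at the centre of its underside.
- brush: wooden-handled brush lying on the table, leave it. Origin on its underside.
- pot: white ceramic cup, 76 mm across, 90 mm high, loose, leave it. Origin at the centre of its underside.
- eraser: white eraser, 45 x 22 x 13 mm, loose, leave it. Origin at the centre of its underside.
Mind the look-alikes: they are no part of the job. Leave any red look-alike of the block alone.

How it is judged:
By the outcome, as a careful person would: the job done as asked, in the order asked, and still so for the second after the job is handed in, while the arm keeps its last pose, push and grip.
It also fails if it takes over 70 s, if anything falls off the work surface, if the arm or the gripper's body presses on something with over 40 N, if the wrist force passes 120 N, or if a joint passes its speed limit or range.

## Robot

A 6-joint arm with a two-finger parallel gripper is mounted at the origin on the work surface. World frame = base frame: x ahead of the robot, y to its left, z up, the work surface at z = 0. Lengths are in m, angles in rad, forces in N, time in s.
With the tool pointing down it reaches from about 0.325 to 0.875 m from the base axis. Payload 4.4 kg.
Tool frame: the origin (TCP) lies on the centre line of the jaws, within the pads' length; the fingertips stand 19 mm ahead of it and the grasp point (between the pads) is the TCP; z points along the fingers, y is the direction in which the jaws open and shut (so a half turn about z gives the same grasp; the last joint's range is limited). The gripper opens to 85 mm and grips with 20 to 120 N. Pads are 22 mm wide; open, the fingers measure 114 mm over their backs; the gripper's body (76 mm by 85 mm) begins 54 mm behind the grasp point. The pads swing forward as they close: fully open they stand 13 mm farther back than shut.
Start: joints at [0.959, 0.207, 1.542, -0, 1.393, -0.15], TCP at [0.256, 0.515, 0.25] pointing down, gripper open.
Joint ranges: [-2.73, 2.73], [-0.86, 2.22], [0.23, 2.46], [-1.11, 4.25], [0.08, 2.63], [-2.82, 2.82]. Speed limits (rad/s): [2.79, 2.79, 3.14, 3.14, 3.14, 3.14].

## Interface

Orientations are given as a unit quaternion [x, y, z, w].
In Python, from rig import r, viewer, spotter gives the robot as it stands.
- The arm moves only by the shell command python3 -m inch 'ROWS' [FORCE]. ROWS is JSON, a list of rows, each a list of 3 entries, a list of its own where there are three numbers: the shift along the tool's x, y, z in m, then the turn about the tool's z in degrees, then the opening in per cent of the stroke, from 0 (shut) to 100 (fully open). A call has 1 to 8 rows; each row is the pose to reach, as a shift and turn from the pose measured when the call began, along the tool's axes at that moment; what a row does not reach only later rows make up. A row lasts 1/12 s, in which the tool goes at most 41.7 mm and 7.16 degrees, less where a joint would pass 70% of its speed; a pose out of reach is approached as far as the arm can. A call with a gripper value outside its range is refused whole. The fingers move at their own pace and stop on an object; FORCE is the grip in N (left out, the last holds). Time passes only in rows, so rows that repeat a pose let the fingers close. It gives the time, the measured TCP pose, the force and the opening at its end, in the units of the state.
- r.state(): the state, without advancing time (a new reading comes with each control period).
- viewer.capture(name): name is "side" or "top"; returns the picture (400x640x3 uint8, blue, green, red); there is no depth.
- viewer.camera_info(name): a dict with "fovy" (degrees; the focal length in pixels is half the picture's height over the tangent of half this angle, whatever the lens; pixels are square), "cx", "cy" (the principal point, pixels), "D" ([k1, k2, p1, p2, k3] as OpenCV has them; the pictures are not rectified), "world_to_cam" (4x4, takes a point from world to camera coordinates). Camera axes: x right, y up, looking along -z (the intrinsics and any distortion apply to the point x, -y, -z); pixel columns grow to the right and rows downward; lengths in m; the calibration is good to about 2 mm. A picture is of the moment at which its call begins. camera_info takes no time and is no camera call.
- r.job_done(): hands the job in, once; it reports no verdict.
Trained networks look in the newest picture that a camera, given by its name, has taken for a name from the list of things; names that differ only in an ending like _2 or _b are one class to them, and where a whole thing is asked for, a point or a joint stands for the part that bears it (a point fixed in the world has none). Each returns a list of dicts, best first, with "p" (0 to 1); they miss things now and then, are a little off and sometimes report something else, mostly with a low value. They report only what shows in the picture. A call takes as long as a camera call. They do not tell look-alikes from the thing itself.
- spotter.cut_out(camera, label): "region" (400x640 bool, what is visible of it) and "extent" ([left, top, right, bottom] in pixels, round what is visible of it).
- spotter.landmark_of(camera, label): "point" ([row, column] in pixels: a listed point, or the origin of a listed thing).
The state is a dict: "time": time; "joint_positions": joint angles; "qd": joint speeds; "effort": joint torques, N m; "ee_pos": TCP position; "tcp_rot": TCP orientation; "contact_force": force on the tool from outside, world axes, zero at the start; "torque": the same for the moment, N m; "opening": opening from 0.0 (shut) to 1.0 (fully open).
Only numpy, scipy, OpenCV 4.12 (cv2) and the standard library are available. Lean on these libraries where they do the work, as an engineer would, in place of code of your own. Each camera call takes 0.05 s, during which the arm holds its last target.

## Working session

There is one attempt and no reset: what is moved stays moved. The work goes in short steps, Python scripts to look and compute and a shell command to move; the robot and the scene stay as the last step left them, time stands still between calls to the robot, and variables do not carry over. Pictures are saved under pics/ and viewed, and the job is handed in when it is done.

```bash
ls; mkdir -p pics; python3 - <<'E'
from rig import r, viewer, spotter
import cv2
s=r.state(); print(s)
for n in("side","top"):
    im=viewer.capture(n); cv2.imwrite(f"pics/{n}0.png",im)
    print(viewer.camera_info(n))
    for l in("block","spare","board","block_corner","board_corner"):
        print(n,l,[(d["p"],[round(x) for x in d["point"]]) for d in spotter.landmark_of(n,l)])
print(r.state()["time"])
E
```

```text
pics
{'time': 0.0, 'joint_positions': array([ 9.58520205e-01,  2.07469144e-01,  1.54294922e+00,  7.55720018e-06,
        1.39352004e+00, -1.50506319e-01]), 'qd': array([ 0.00215714,  0.00038917, -0.00063009,  0.00060667, -0.0008954 ,
       -0.00016406]), 'effort': array([-1.99401152e-04, -3.83029640e+01, -2.91594082e+01, -3.50433074e-04,
        1.04754415e-02, -4.66961083e-06]), 'ee_pos': array([0.25577616, 0.51417841, 0.24910007]), 'tcp_rot': array([ 2.28839528e-01,  9.73463453e-01, -1.08721711e-03, -4.40009648e-04]), 'contact_force': array([-0.52690497, -0.01062158, -0.85238023]), 'torque': array([ 0.04724472, -0.04056214,  0.02878869]), 'opening': 0.9973428872377932}
{'fovy': 51.80408537213068, 'cx': 316.4151544679808, 'cy': 196.03243576513904, 'D': array([-0.06322703,  0.        ,  0.        ,  0.        ,  0.        ]), 'world_to_cam': array([[ 0.81827112, -0.57469934, -0.01237072, -0.53366084],
       [ 0.33808616,  0.46374764,  0.81892361, -0.20351325],
       [-0.46489797, -0.67428391,  0.5737692 , -0.74688721],
       [ 0.        ,  0.        ,  0.        ,  1.        ]])}
[... 242 characters left out ...]
161, 267])]
{'fovy': 46.86315220801951, 'cx': 322.93756835228055, 'cy': 210.30264493101012, 'D': array([0.04557814, 0.        , 0.        , 0.        , 0.        ]), 'world_to_cam': array([[ 0.01590456, -0.99982273,  0.01007712, -0.07663335],
       [ 0.98850377,  0.01723846,  0.15021026, -0.59466808],
       [-0.15035735,  0.00757225,  0.98860272, -1.16929734],
       [ 0.        ,  0.        ,  0.        ,  1.        ]])}
top block [(0.72, [210, 372])]
top spare [(0.77, [263, 389]), (0.36, [189, 442])]
top board [(0.58, [226, 259])]
top block_corner [(0.83, [251, 354]), (0.65, [211, 373]), (0.58, [201, 357]), (0.26, [150, 383])]
top board_corner [(0.65, [202, 225]), (0.52, [202, 358])]
0.6
```

View pics/side0.png

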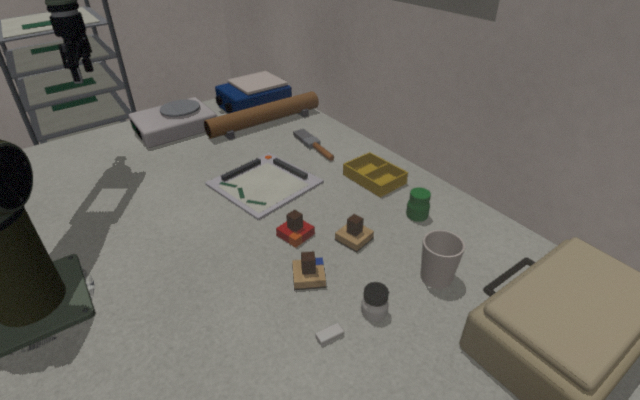

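View pics/top0.png

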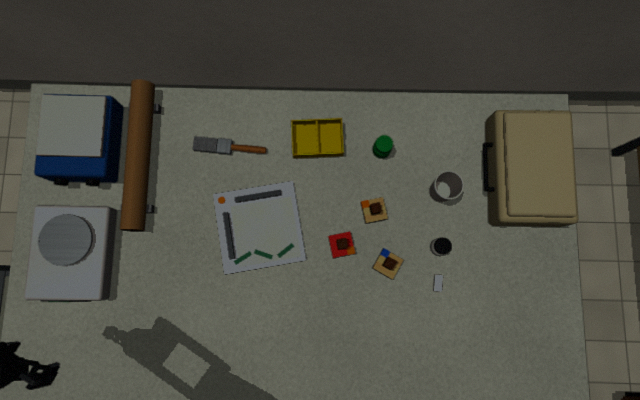

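```bash
cat > h.py <<'E'
import numpy as np, cv2
from rig import r, viewer, spotter
def cam(n):
    i=viewer.camera_info(n); f=200/np.tan(np.radians(i["fovy"]/2))
    K=np.array([[f,0,i["cx"]],[0,f,i["cy"]],[0,0,1.]])
    T=np.diag([1,-1,-1,1.])@i["world_to_cam"]
    return K,np.array(i["D"]),T
def proj(n,P):
    K,D,T=cam(n); rv=cv2.Rodrigues(T[:3,:3])[0]
    return cv2.projectPoints(np.array(P,float).reshape(-1,3),rv,T[:3,3],K,D)[0].reshape(-1,2)
def unproj(n,uv,z):
    K,D,T=cam(n); p=cv2.undistortPoints(np.array(uv,float).reshape(-1,1,2),K,D).reshape(-1,2)
    d=np.c_[p,np.ones(len(p))]@T[:3,:3]; c=-T[:3,:3].T@T[:3,3]
    return c+d*((z-c[2])/d[:,2])[:,None]
def pose_pts(x,y,th,pts,z0=0):
    c,s=np.cos(th),np.sin(th); pts=np.array(pts,float)
    return np.c_[x+c*pts[:,0]-s*pts[:,1],y+s*pts[:,0]+c*pts[:,1],z0+pts[:,2]]
def crop(im,x0,y0,x1,y1,k,fn): cv2.imwrite(fn,cv2.resize(im[y0:y1,x0:x1],None,fx=k,fy=k,interpolation=cv2.INTER_CUBIC))
E
python3 - <<'E'
import cv2
from h import crop
crop(cv2.imread('pics/top0.png'),190,130,450,320,3,'pics/tc.png')
crop(cv2.imread('pics/side0.png'),190,120,410,310,3,'pics/sc.png')
E
```

```text
(no output)
```

View pics/tc.png

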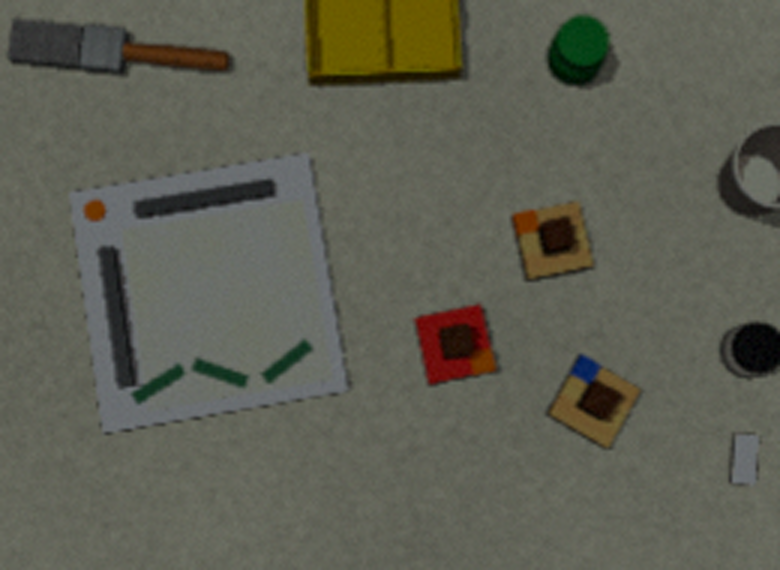

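View pics/sc.png

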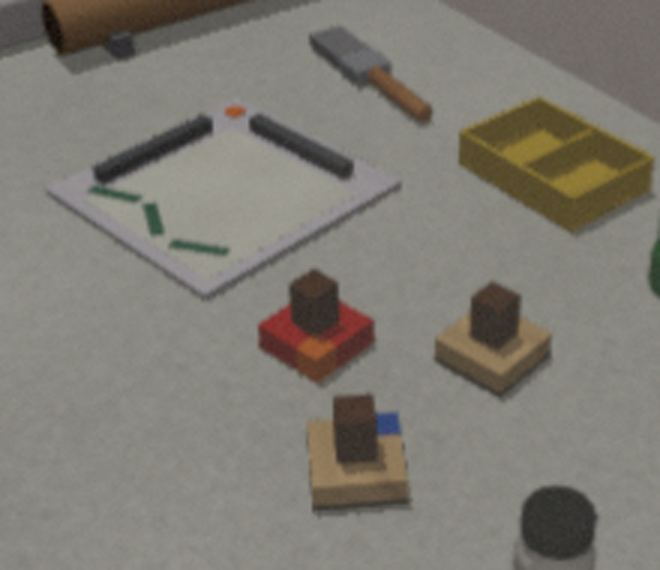

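Candidates (top view): red block at (342,245) with an orange corner is the look-alike. The light wood block at (388,263) has a blue corner, so it is the spare. The light wood block at (374,210) with its orange corner upper left is the one to use. The crop confirms this. The board's dot is at (222,200).

```bash
cat > fit.py <<'E'
from h import *
from scipy.optimize import minimize
def box(a,b,z0,z1,ox=0,oy=0): return [[ox+i*a,oy+j*b,z] for i in(-1,1) for j in(-1,1) for z in(z0,z1)]
BLK=[box(.03,.03,0,.022),box(.013,.013,.022,.058)]
BRD=[box(.11,.11,0,.008)]
S=4
def sil(n,x,y,th,parts,z0=0):
    m=np.zeros((400*S//1,640*S),np.uint8)
    for p in parts:
        uv=proj(n,pose_pts(x,y,th,p,z0)); h=cv2.convexHull(((uv+.5)*S-.5).astype(np.float32))
        cv2.fillConvexPoly(m,np.round(h*16).astype(np.int32),255,cv2.LINE_8,4)
    return cv2.resize(m,(640,400),interpolation=cv2.INTER_AREA)/255.
def fit(masks,p0,parts,z0=0):
    def cost(p):
        return sum(np.abs(sil(n,p[0]*.01,p[1]*.01,p[2]*.1,parts,z0)-m).sum()/m.sum() for n,m in masks.items())
    best=None
    for d in(-.8,0,.8):
        q=np.array([p0[0]*100,p0[1]*100,p0[2]*10+d])
        o=minimize(cost,q,method="Nelder-Mead",options=dict(initial_simplex=q+np.array([[0,0,0],[1,0,0],[0,1,0],[0,0,1]]),xatol=1e-3,fatol=1e-4))
        if best is None or o.fun<best.fun: best=o
    return best.x*[.01,.01,.1],best.fun
E
python3 - <<'E'
from fit import *
print(unproj("top",[[374,210],[259,228],[342,245],[388,263]],.02))
M={}
seeds={("top","block"):(374,210),("side","block"):(354,236),("top","board"):(259,226),("side","board"):(265,185)}
for n in("top","side"):
    im=viewer.capture(n)
    for l in("block","board"):
        s=seeds[n,l]; ds=spotter.cut_out(n,l)+(spotter.cut_out(n,"spare") if l=="block" else [])
        ok=[d for d in ds if d["region"][s[1],s[0]]]
        print(n,l,[(d["p"],d["extent"]) for d in ds],len(ok))
        if ok: M[l,n]=np.array(ok[0]["region"]).astype(np.uint8); 
np.savez("m.npz",**{a+"_"+b:v for (a,b),v in M.items()})
for l,parts in(("block",BLK),("board",BRD)):
    m={n:v for (a,n),v in M.items() if a==l}
    s=seeds["top",l]; p0=unproj("top",[s],.01)[0]
    for sub in [m]+[{k:m[k]} for k in m]:
        p,c=fit(sub,(p0[0],p0[1],.15),parts); print(l,list(sub),p[:2],np.degrees(p[2]),c)
print(r.state()["time"])
E
```

```text
[[ 0.60292928 -0.20419981  0.02      ]
 [ 0.54902893  0.10275516  0.02      ]
 [ 0.50734558 -0.11903929  0.02      ]
 [ 0.46192907 -0.24098951  0.02      ]]
top block [(0.88, [360.9, 198.4, 388.5, 224.1]), (0.75, [328.8, 232.4, 354.0, 259.7]), (0.72, [371.8, 249.9, 405.8, 281.0])] 1
top board [(0.69, [214.9, 180.4, 306.8, 277.3]), (0.42, [233.4, 193.9, 279.5, 202.9])] 1
side block [(0.79, [333.8, 212.0, 374.6, 250.0]), (0.78, [275.0, 208.6, 318.5, 245.5]), (0.44, [290.6, 251.2, 327.0, 291.6]), (0.67, [272.9, 159.0, 311.0, 182.9]), (0.6, [291.7, 249.9, 325.2, 291.2])] 1
side board [(0.67, [205.9, 153.4, 325.6, 220.3])] 1
block ['top', 'side'] [ 0.6054117  -0.20534227] 13.711015701522925 0.21079327729882408
block ['top'] [ 0.60377828 -0.20296592] 13.08538415434335 0.06728345707214925
block ['side'] [ 0.60837359 -0.20487886] 14.480098200251609 0.06087373770420293
board ['top', 'side'] [0.55541703 0.10531222] 11.097899802967968 0.0645047597352912
board ['top'] [0.55485482 0.10592418] 10.845398322519053 0.01586325325483187Traceback (most recent call last):
  File "<stdin>", line 17, in <m
[... 391 characters left out ...]
 15, in cost
    return sum(np.abs(sil(n,p[0]*.01,p[1]*.01,p[2]*.1,parts,z0)-m).sum()/m.sum() for n,m in masks.items())
  File "fit.py", line 15, in <genexpr>
    return sum(np.abs(sil(n,p[0]*.01,p[1]*.01,p[2]*.1,parts,z0)-m).sum()/m.sum() for n,m in masks.items())
                      ~~~^^^^^^^^^^^^^^^^^^^^^^^^^^^^^^^^^^^^^^
  File "fit.py", line 10, in sil
    uv=proj(n,pose_pts(x,y,th,p,z0)); h=cv2.convexHull(((uv+.5)*S-.5).astype(np.float32))
  File "h.py", line 9, in proj
    K,D,T=cam(n); rv=cv2.Rodrigues(T[:3,:3])[0]
          ~~~^^^
  File "h.py", line 4, in cam
    i=viewer.camera_info(n); f=200/np.tan(np.radians(i["fovy"]/2))
ValueError: time passes only in moves, steps and waits
```

```bash
sed -i 's/^def cam(n):/import functools\n@functools.lru_cache(None)\ndef cam(n):/' h.py; python3 - <<'E'
from fit import *
m=np.load("m.npz")
p,c=fit({"side":m["board_side"].astype(float)},(.555,.106,.19),BRD); print("board side",p[:2],np.degrees(p[2]),c)
STP=[box(.007,.0625,.008,.022,.082,-.0105),box(.0625,.007,.008,.022,-.0105,.082)]
def poly(im,n,x,y,th,parts,col,k,o):
    for q in parts:
        uv=proj(n,pose_pts(x,y,th,q)); e=[(a,b) for a in range(8) for b in range(a) if bin(a^b).count("1")==1]
        for a,b in e: cv2.line(im,*[tuple(int(v) for v in ((uv[i]+.5-o)*k)) for i in(a,b)],col,1,cv2.LINE_AA)
for n,(x0,y0,x1,y1) in {"top":(200,165,400,285),"side":(190,140,390,260)}.items():
    im=cv2.resize(cv2.imread(f"pics/{n}0.png")[y0:y1,x0:x1],None,fx=4,fy=4,interpolation=cv2.INTER_CUBIC); im=cv2.convertScaleAbs(im,alpha=1.5)
    o=np.array([x0,y0])
    poly(im,n,.555,.106,np.radians(10.8),BRD+STP,(0,0,255),4,o)
    poly(im,n,.604,-.203,np.radians(13.1),BLK,(255,0,0),4,o)
    cv2.imwrite(f"pics/o_{n}.png",im)
E
```

```text
board side [0.55693897 0.10296262] 11.646390132040283 0.03575995246583482
```

View pics/o_top.png

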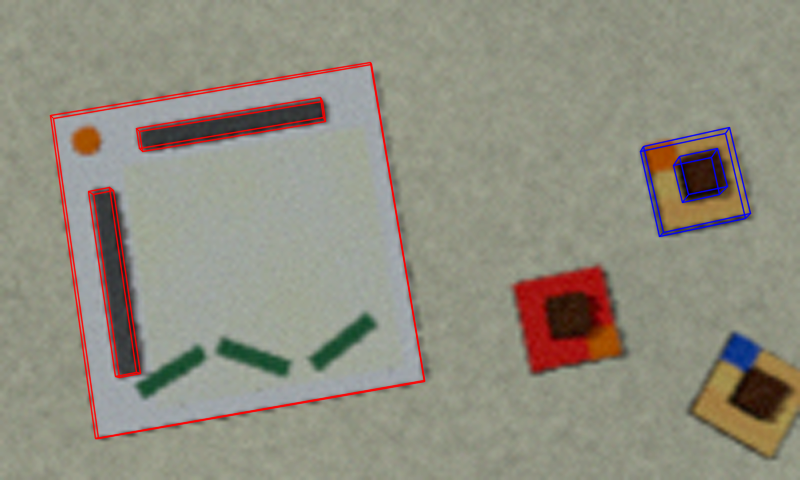

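View pics/o_side.png

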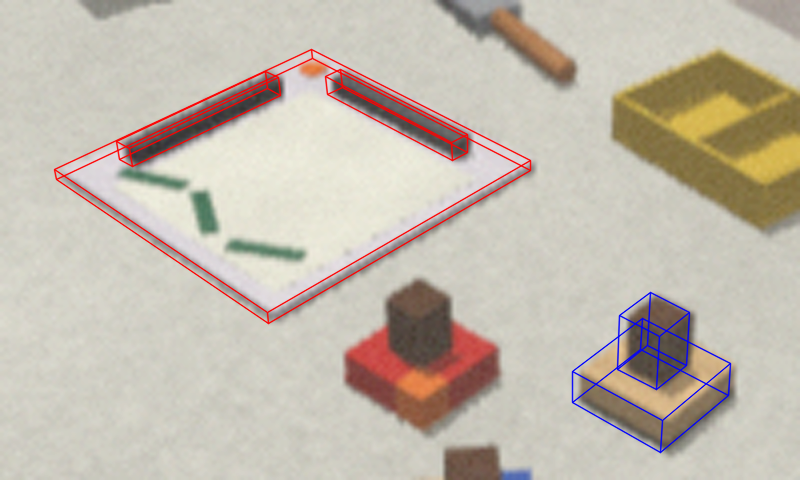

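```bash
python3 - <<'E'
from fit import *
im=cv2.imread("pics/top0.png"); 
m=np.zeros((400,640),np.uint8)
hsv=cv2.cvtColor(im,cv2.COLOR_BGR2HSV)
w=slice(190,232),slice(352,398)
S_=hsv[w][...,1]; print(np.median(S_))
for t in(60,75,90):
    m[:]=0; m[w]=(S_>t); m=cv2.morphologyEx(m,cv2.MORPH_CLOSE,np.ones((5,5),np.uint8)); m=m.astype(np.uint8)
    cnt=max(cv2.findContours(m,0,2)[0],key=cv2.contourArea); mm=np.zeros_like(m); cv2.fillPoly(mm,[cnt],1)
    print(t,mm.sum(),cv2.minAreaRect(cnt)); p,c=fit({"top":mm.astype(float)},(.604,-.203,.2),BLK); print(p[:2],np.degrees(p[2]),c)
# grip: dark
import rig
V=hsv[w][...,2]; mm=np.zeros((400,640)); mm[w]=V<55; print(mm.sum(), np.argwhere(mm).mean(0))
q=np.argwhere(mm).mean(0); print(unproj("top",[[q[1],q[0]]],.05))
print(proj("top",[.604,-.203,.058]))
E
```

```text
32.0
60 538 ((373.6346435546875, 209.6730499267578), (23.14170265197754, 24.122285842895508), 78.69007110595703)
[ 0.60505078 -0.20477657] 12.525605951375502 0.04609665427509294
75 526 ((373.7115478515625, 209.5576629638672), (22.945587158203125, 23.533939361572266), 78.69007110595703)
[ 0.60502546 -0.20477253] 12.540369352635718 0.05066726310295981
90 520 ((373.682373046875, 209.57058715820312), (22.886165618896484, 23.211563110351562), 77.47119140625)
[ 0.60516301 -0.20447667] 12.890276157279875 0.05632730015082956
143.0 [210.1048951  375.02797203]
[[ 0.59805644 -0.20330695  0.05      ]]
[[375.28137778 207.38834636]]
```

```bash
cat > go.py <<'E'
from h import *
from scipy.spatial.transform import Rotation as R
def st():
    s=r.state(); Rm=R.from_quat(s["tcp_rot"]); X=Rm.apply([1,0,0]); 
    print("t",round(s["time"],2),"pos",np.round(s["ee_pos"],4),"yawx",round(np.degrees(np.arctan2(X[1],X[0])),2),"tilt",np.round(Rm.apply([0,0,1]),3),"F",np.round(s["contact_force"],1),"T",np.round(s["torque"],2),"op",round(s["opening"],3),"j6",round(s["joint_positions"][5],2))
    return s,Rm,np.degrees(np.arctan2(X[1],X[0]))
def to(p,yawx):
    s,Rm,y=st(); print("shift mm",np.round(Rm.inv().apply(np.array(p)-s["ee_pos"])*1000,1),"turn",round(-((yawx-y+180)%360-180),2))
E
python3 -c "
from go import *
to([.6045,-.2045,.16],102.7)"
```

```text
t 1.0 pos [0.2562 0.5148 0.2503] yawx 153.54 tilt [ 0.  0. -1.] F [0.2 0.7 0.5] T [-0.03  0.05 -0.01] op 1.0 j6 -0.15
shift mm [-632.3 -488.8   90.3] turn 50.84
```

```bash
python3 -m inch '[[[-0.016,-0.012,0],3,100],[[-0.045,-0.035,0],8,100],[[-0.075,-0.058,0],14,100],[[-0.105,-0.081,0],20,100],[[-0.135,-0.104,0],26,100],[[-0.165,-0.128,0],32,100],[[-0.195,-0.151,0],38,100],[[-0.225,-0.174,0],43,100]]'
python3 -c "
from go import *
to([.6045,-.2045,.16],102.7)"
```

```text
time: 1.67
ee_pos: [0.3805, 0.2571, 0.2506]
tcp_rot: [0.572, 0.821, 0.0, 0.0]
contact_force: [0.3, 0.4, -0.0]
opening: 1.003
t 1.67 pos [0.3805 0.2571 0.2506] yawx 110.28 tilt [ 0.001  0.    -1.   ] F [ 0.3  0.4 -0. ] T [ 0.03 -0.02  0.03] op 1.003 j6 0.05
shift mm [-510.7   50.    90.6] turn 7.58
```

```bash
python3 -m inch '[[[-0.030,0.003,0],2,100],[[-0.065,0.006,0],4,100],[[-0.100,0.010,0],5,100],[[-0.138,0.014,0],6,100],[[-0.176,0.018,0],7,100],[[-0.214,0.021,0],7.6,100],[[-0.252,0.025,0],7.6,100],[[-0.290,0.029,0],7.6,100]]'
python3 -c "
from go import *
to([.6045,-.2045,.12],102.7)"
```

```text
time: 2.33
ee_pos: [0.5088, -0.0067, 0.2508]
tcp_rot: [0.625, 0.781, 0.001, 0.0]
contact_force: [1.1, 0.9, 0.3]
opening: 1.004
t 2.33 pos [ 0.5088 -0.0067  0.2508] yawx 102.66 tilt [ 0.001  0.    -1.   ] F [1.1 0.9 0.3] T [ 0.03 -0.02  0.03] op 1.004 j6 -0.4
shift mm [-214.    49.8  130.9] turn -0.04
```

```bash
python3 -m inch '[[[-0.035,0.008,0.008],0,100],[[-0.070,0.016,0.028],0,100],[[-0.105,0.024,0.048],0,100],[[-0.140,0.033,0.070],0,100],[[-0.175,0.041,0.092],0,100],[[-0.202,0.047,0.115],0,100],[[-0.214,0.050,0.130],0,100],[[-0.214,0.050,0.130],0,100]]'
python3 - <<'E'
from go import *
to([.6045,-.2045,.046],102.7)
im=viewer.capture("top"); crop(im,300,130,460,250,5,"pics/t1.png")
im=viewer.capture("side"); crop(im,280,150,440,270,5,"pics/s1.png")
E
```

```text
time: 3.0
ee_pos: [0.6029, -0.2067, 0.1162]
tcp_rot: [0.626, 0.78, -0.0, -0.003]
contact_force: [-0.3, 1.5, -1.1]
opening: 0.998
t 3.0 pos [ 0.6029 -0.2067  0.1162] yawx 102.46 tilt [-0.005  0.003 -1.   ] F [-0.3  1.5 -1.1] T [ 0.05  0.04 -0.06] op 0.998 j6 -0.68
shift mm [ 1.5  2.3 70.2] turn -0.24
```

View pics/t1.png

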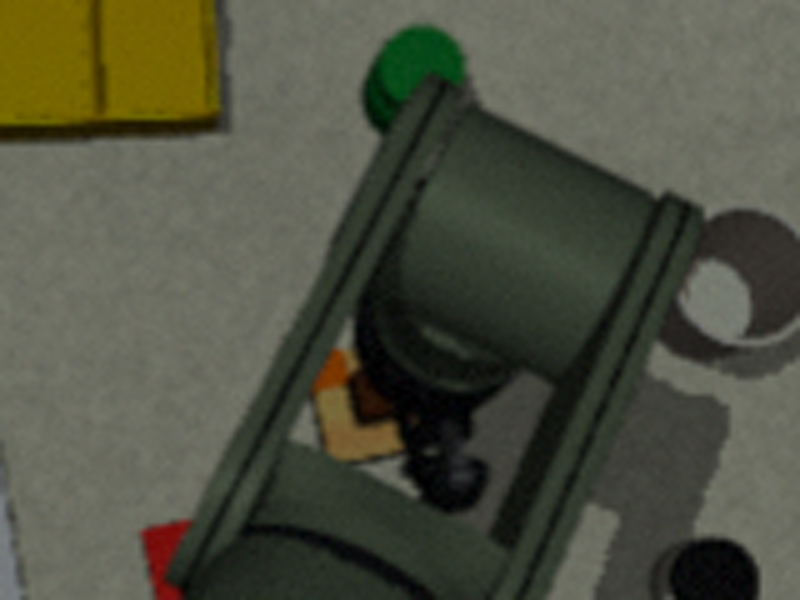

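View pics/s1.png

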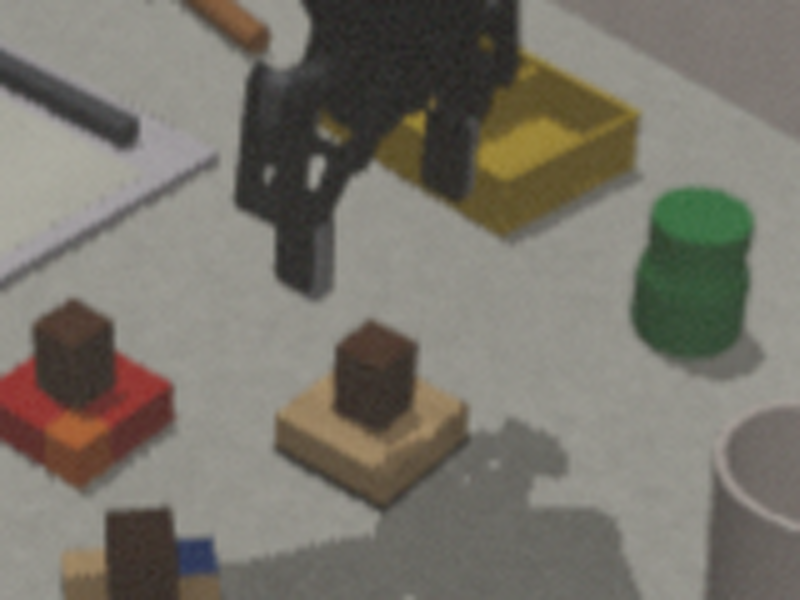

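The crops show the open fingers straddling the grip of the wood block with the orange corner, at about (371,209) in the top view. Now the descent.

```bash
python3 -m inch '[[[0.0015,0.0015,0.008],0,100],[[0.0015,0.002,0.022],-0.2,100],[[0.0015,0.0023,0.038],-0.2,100],[[0.0015,0.0023,0.052],-0.2,100],[[0.0015,0.0023,0.063],-0.2,100],[[0.0015,0.0023,0.070],-0.2,100],[[0.0015,0.0023,0.070],-0.2,100]]'
python3 - <<'E'
from go import *
to([.6045,-.2045,.046],102.7)
im=viewer.capture("side"); crop(im,280,150,440,270,5,"pics/s2.png")
E
```

```text
time: 3.68
ee_pos: [0.6044, -0.2012, 0.0475]
tcp_rot: [0.624, 0.782, 0.0, -0.003]
contact_force: [-0.8, -0.0, -0.8]
opening: 0.998
t 3.68 pos [ 0.6044 -0.2012  0.0475] yawx 102.84 tilt [-0.004  0.004 -1.   ] F [-0.8 -0.  -0.8] T [ 0.01  0.01 -0.  ] op 0.998 j6 -0.68
shift mm [-3.3 -0.6  1.5] turn 0.14
```

View pics/s2.png

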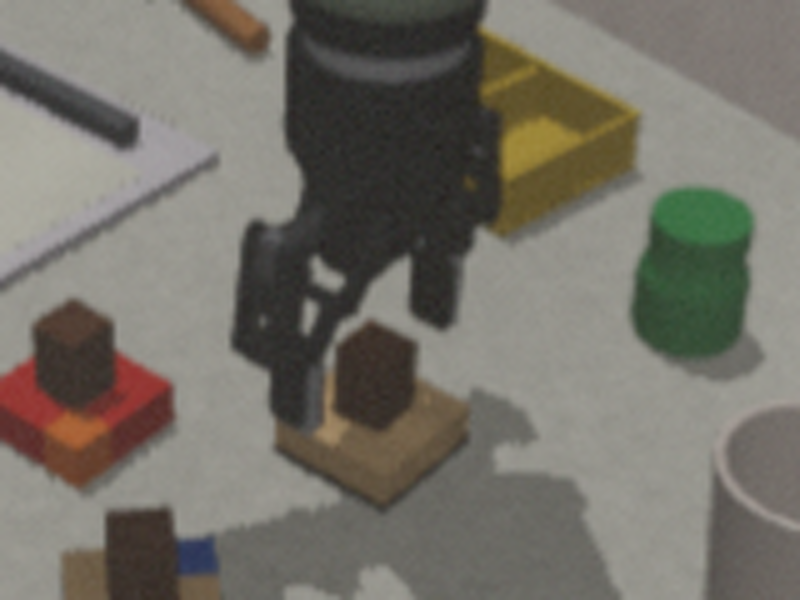

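```bash
python3 -m inch '[[[-0.002,-0.0005,0.001],0,100],[[-0.003,-0.0005,0.001],0,60],[[-0.003,-0.0005,0.001],0,30],[[-0.003,-0.0005,0.001],0,10],[[-0.003,-0.0005,0.001],0,10],[[-0.003,-0.0005,0.001],0,10],[[-0.003,-0.0005,0.001],0,10],[[-0.003,-0.0005,0.001],0,10]]' 60
python3 -c "
from go import *
st()"
```

```text
time: 4.4
ee_pos: [0.6059, -0.2051, 0.0484]
tcp_rot: [0.624, 0.782, 0.0, -0.001]
contact_force: [-0.1, -0.1, 2.6]
opening: 0.298
t 4.4 pos [ 0.6059 -0.2051  0.0484] yawx 102.83 tilt [-0.001  0.002 -1.   ] F [-0.1 -0.1  2.6] T [-0.   -0.09 -0.06] op 0.298 j6 -0.69
```

```bash
python3 -m inch '[[[0,0,-0.006],0,10],[[0,0,-0.018],0,10],[[0,0,-0.032],0,10],[[0,0,-0.048],0,10],[[0,0,-0.064],0,10],[[0,0,-0.075],0,10],[[0,0,-0.080],0,10],[[0,0,-0.080],0,10]]'
python3 - <<'E'
from go import *
to([.5797,.1423,.125],101)
im=viewer.capture("side"); crop(im,280,150,440,270,5,"pics/s3.png")
E
```

```text
time: 5.07
ee_pos: [0.6073, -0.2058, 0.131]
tcp_rot: [0.624, 0.782, 0.001, 0.001]
contact_force: [0.6, 0.3, -0.7]
opening: 0.29
t 5.07 pos [ 0.6073 -0.2058  0.131 ] yawx 102.83 tilt [ 0.003  0.    -1.   ] F [ 0.6  0.3 -0.7] T [-0.01  0.01  0.04] op 0.29 j6 -0.69
shift mm [345.5  50.4   6. ] turn 1.83
```

View pics/s3.png

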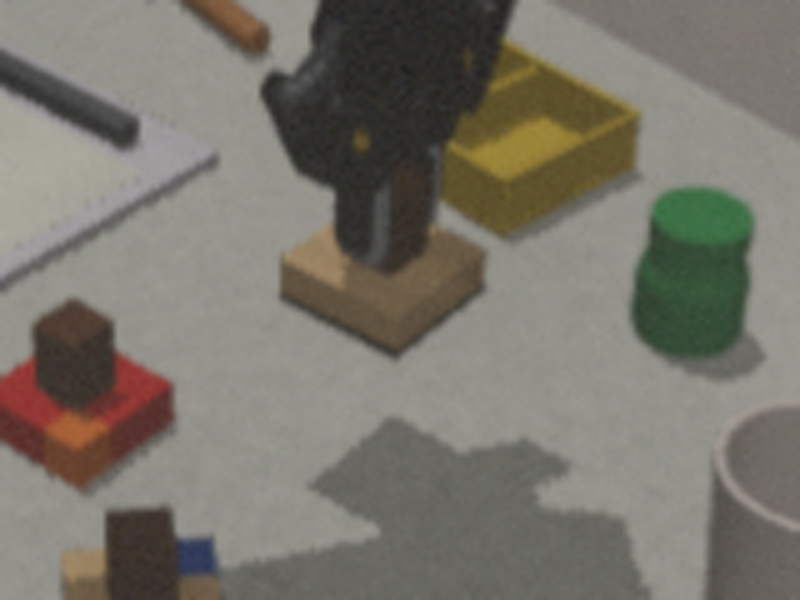

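The block is off the table, held level by its grip (side view about (357,200)). Now carrying it to the board.

```bash
python3 -m inch '[[[0.015,0.002,0],0,10],[[0.042,0.006,0],0.5,10],[[0.070,0.010,0],1,10],[[0.098,0.014,0],1.5,10],[[0.126,0.018,0],1.8,10],[[0.154,0.022,0],1.8,10],[[0.180,0.026,0],1.8,10],[[0.200,0.029,0],1.8,10]]'
python3 -c "
from go import *
to([.5797,.1423,.125],101)"
```

```text
time: 5.78
ee_pos: [0.5883, -0.0006, 0.1281]
tcp_rot: [0.635, 0.772, 0.0, -0.002]
contact_force: [0.4, -0.4, -1.3]
opening: 0.293
t 5.78 pos [ 0.5883 -0.0006  0.1281] yawx 101.11 tilt [-0.003  0.003 -1.   ] F [ 0.4 -0.4 -1.3] T [ 0.05 -0.02 -0.05] op 0.293 j6 -0.34
shift mm [141.9  19.1   3.6] turn 0.11
```

```bash
python3 -m inch '[[[0.022,0.003,0],0,10],[[0.048,0.006,0.004],0,10],[[0.074,0.010,0.010],0,10],[[0.100,0.014,0.018],0,10],[[0.124,0.017,0.026],0,10],[[0.138,0.019,0.034],0,10],[[0.142,0.019,0.038],0,10],[[0.142,0.019,0.040],0,10]]'
python3 - <<'E'
from go import *
to([.5797,.1423,.060],101)
im=viewer.capture("side"); crop(im,200,100,360,220,5,"pics/s4.png")
im=viewer.capture("top"); crop(im,190,160,350,280,5,"pics/t4.png")
E
```

```text
time: 6.45
ee_pos: [0.5776, 0.1435, 0.0867]
tcp_rot: [0.634, 0.773, -0.001, -0.003]
contact_force: [0.8, 0.2, -1.2]
opening: 0.296
t 6.45 pos [0.5776 0.1435 0.0867] yawx 101.24 tilt [-0.007  0.002 -1.   ] F [ 0.8  0.2 -1.2] T [-0.05 -0.02  0.03] op 0.296 j6 -0.1
shift mm [-1.6  2.  26.7] turn 0.24
```

View pics/s4.png

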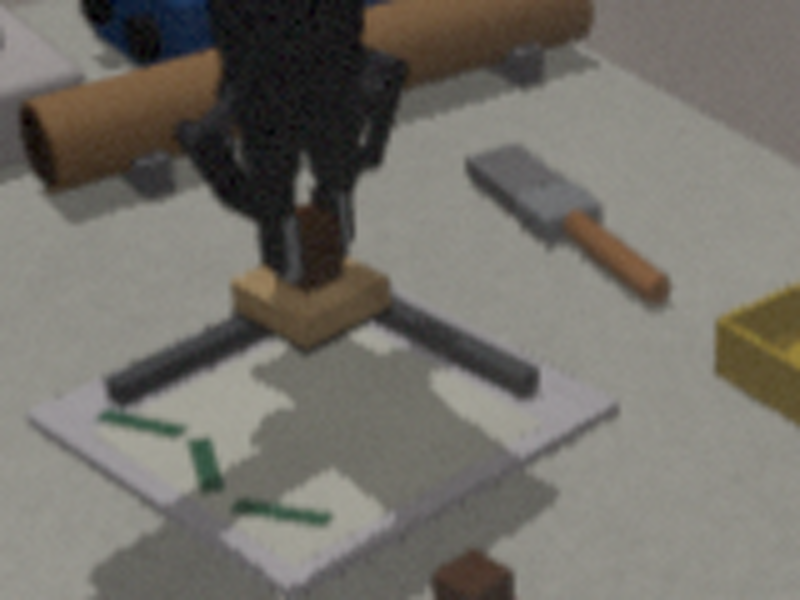

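View pics/t4.png

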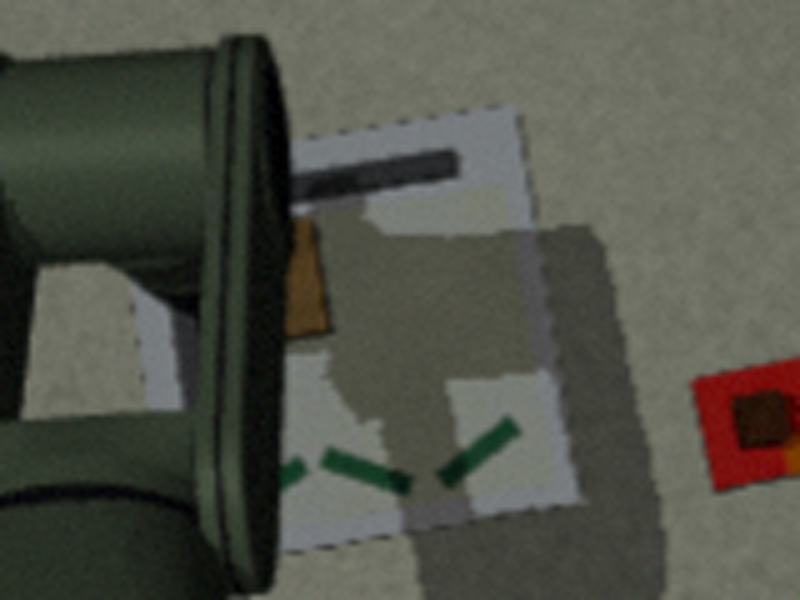

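```bash
python3 -m inch '[[[0,0.001,0.004],0,10],[[-0.001,0.001,0.010],0.2,10],[[-0.001,0.001,0.016],0.2,10],[[-0.001,0.001,0.021],0.2,10],[[-0.001,0.001,0.024],0.2,10],[[-0.001,0.001,0.026],0.2,10],[[-0.001,0.001,0.026],0.2,10]]'
python3 -c "
from go import *
to([.5797,.1423,.0565],101)"
```

```text
time: 7.13
ee_pos: [0.5794, 0.1408, 0.0609]
tcp_rot: [0.637, 0.771, -0.001, -0.003]
contact_force: [0.7, 0.7, -0.8]
opening: 0.293
t 7.13 pos [0.5794 0.1408 0.0609] yawx 100.89 tilt [-0.006  0.002 -1.   ] F [ 0.7  0.7 -0.8] T [ 0.06  0.02 -0.  ] op 0.293 j6 -0.1
shift mm [1.4 0.6 4.4] turn -0.11
```

```bash
python3 -m inch '[[[0,0,0.0015],0,10],[[0,0,0.003],0,10],[[0,0,0.004],0,10],[[0,0,0.004],0,10]]'
python3 -m inch '[[[0,0,0.001],0,10],[[0,0,0.0015],0,10],[[0,0,0.0015],0,10]]'
python3 -c "
from go import *
st()"
```

```text
time: 7.47
ee_pos: [0.5792, 0.1409, 0.0568]
tcp_rot: [0.637, 0.771, -0.001, -0.003]
contact_force: [0.3, -0.0, -1.1]
opening: 0.297
time: 7.72
ee_pos: [0.5794, 0.1409, 0.0564]
tcp_rot: [0.637, 0.771, -0.001, -0.003]
contact_force: [-2.8, 0.0, 4.8]
opening: 0.296
t 7.72 pos [0.5794 0.1409 0.0564] yawx 100.91 tilt [-0.006  0.002 -1.   ] F [-2.8  0.   4.8] T [-0.09  0.3   0.02] op 0.296 j6 -0.1
```

```bash
python3 -m inch '[[[0.002,0.002,0.0005],0,10],[[0.005,0.005,0.0005],0,10],[[0.008,0.008,0.0005],0,10],[[0.010,0.010,0.0005],0,10],[[0.010,0.010,0.0005],0,10],[[0.010,0.010,0.0005],0,10]]'
python3 - <<'E'
from go import *
to([.5908,.1586,.0565],100.9)
im=viewer.capture("side"); crop(im,220,120,320,195,8,"pics/s5.png")
E
```

```text
time: 8.22
ee_pos: [0.5883, 0.1533, 0.0564]
tcp_rot: [0.637, 0.771, -0.0, -0.003]
contact_force: [-0.7, 0.8, 3.5]
opening: 0.29
t 8.22 pos [0.5883 0.1533 0.0564] yawx 100.92 tilt [-0.004  0.003 -1.   ] F [-0.7  0.8  3.5] T [ 0.07 -0.09  0.02] op 0.29 j6 -0.08
shift mm [ 4.7  3.5 -0.1] turn 0.02
```

View pics/s5.png

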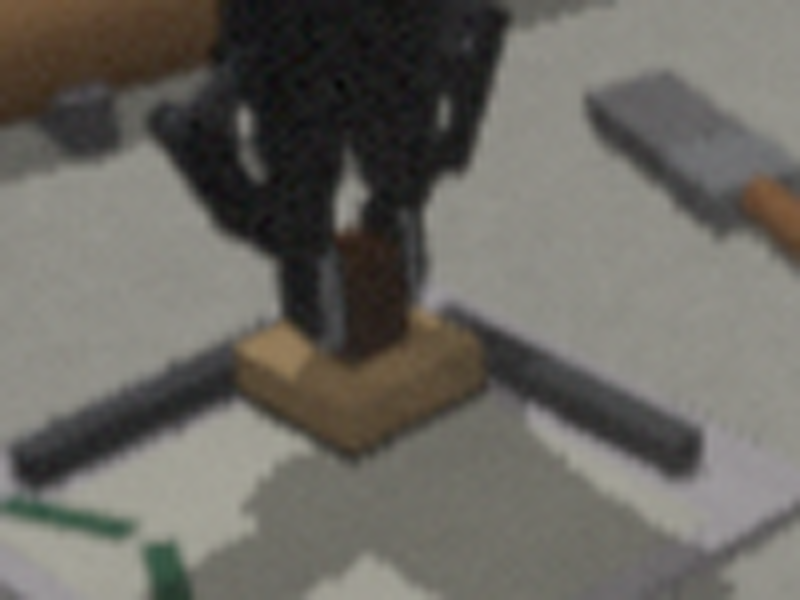

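The side view shows the block flat on the board, yaw matching the stops, with a few mm left to each. Next I probe stop_side (tool +x) in small steps.

```bash
for i in 1; do python3 -m inch '[[[0.001,0,0.0004],0,10],[[0.002,0,0.0004],0,10],[[0.002,0,0.0004],0,10]]'; python3 -m inch '[[[0.001,0,0.0004],0,10],[[0.001,0,0.0004],0,10],[[0.001,0,0.0004],0,10]]'; python3 -m inch '[[[0.001,0,0.0004],0,10],[[0.001,0,0.0004],0,10],[[0.001,0,0.0004],0,10]]'; done
python3 -c "
from go import *
st()"
```

```text
time: 8.52
ee_pos: [0.5884, 0.1549, 0.0564]
tcp_rot: [0.637, 0.771, -0.0, -0.002]
contact_force: [-0.7, -3.4, 6.0]
opening: 0.292
time: 8.77
ee_pos: [0.5884, 0.1552, 0.0564]
tcp_rot: [0.637, 0.771, -0.0, -0.001]
contact_force: [-1.1, -4.2, 6.1]
opening: 0.291
time: 9.02
ee_pos: [0.5885, 0.1556, 0.0564]
tcp_rot: [0.637, 0.771, -0.0, -0.001]
contact_force: [-2.1, -3.3, 6.9]
opening: 0.297
t 9.02 pos [0.5885 0.1556 0.0564] yawx 100.9 tilt [-0.002  0.001 -1.   ] F [-2.1 -3.3  6.9] T [-0.55  0.13 -0.04] op 0.297 j6 -0.07
```

```bash
python3 -m inch '[[[0.001,0,-0.0001],0,10],[[0.0015,0,-0.0001],0,10],[[0.0015,0,-0.0001],0,10]]'; python3 -m inch '[[[0.001,0,0],0,10],[[0.0015,0,0],0,10],[[0.0015,0,0],0,10]]'; python3 -m inch '[[[0.001,0,0],0,10],[[0.0015,0,0],0,10],[[0.0015,0,0],0,10]]'
python3 -c "
from go import *
st()"
```

```text
time: 9.27
ee_pos: [0.5884, 0.1563, 0.0565]
tcp_rot: [0.637, 0.771, -0.001, -0.0]
contact_force: [-0.1, -4.6, 3.2]
opening: 0.294
time: 9.52
ee_pos: [0.5884, 0.1564, 0.0565]
tcp_rot: [0.637, 0.771, -0.002, 0.0]
contact_force: [0.0, -6.3, 3.9]
opening: 0.296
time: 9.77
ee_pos: [0.5884, 0.1565, 0.0566]
tcp_rot: [0.636, 0.771, -0.003, 0.001]
contact_force: [-0.4, -6.8, 4.9]
opening: 0.298
t 9.77 pos [0.5884 0.1565 0.0566] yawx 100.95 tilt [-0.001 -0.006 -1.   ] F [-0.4 -6.8  4.9] T [-1.19 -0.02  0.05] op 0.298 j6 -0.07
```

```bash
python3 -m inch '[[[0.001,0,-0.0005],0,10],[[0.001,0,-0.0005],0,10],[[0.001,0,-0.0005],0,10]]'
python3 - <<'E'
from go import *
st()
im=viewer.capture("side"); crop(im,220,120,320,195,8,"pics/s6.png")
E
```

```text
time: 10.02
ee_pos: [0.5884, 0.1566, 0.0567]
tcp_rot: [0.636, 0.771, -0.003, 0.002]
contact_force: [1.4, -4.3, 0.9]
opening: 0.295
t 10.02 pos [0.5884 0.1566 0.0567] yawx 100.96 tilt [-0.001 -0.007 -1.   ] F [ 1.4 -4.3  0.9] T [-0.99 -0.26 -0.04] op 0.295 j6 -0.07
```

View pics/s6.png

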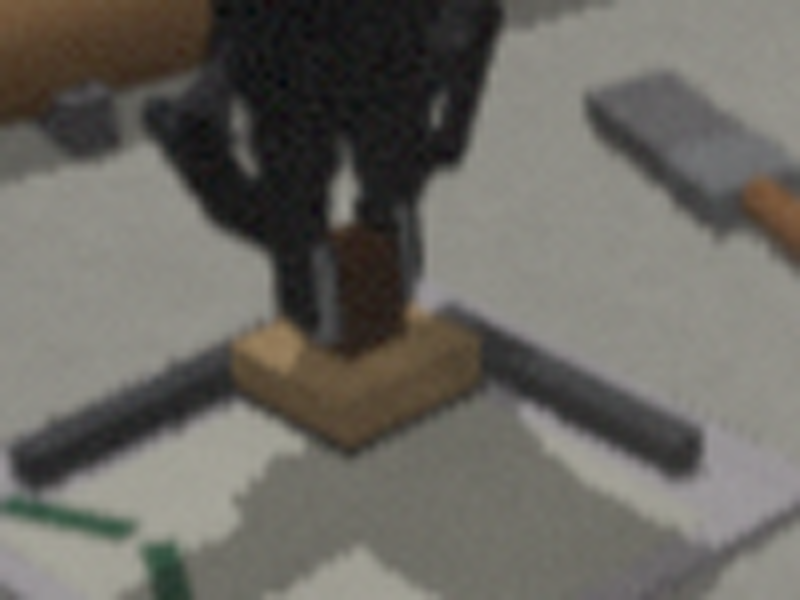

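```bash
python3 -m inch '[[[-0.0005,0,0],0,10],[[-0.0010,0,0.001],0,10],[[-0.0010,0,0.0015],0,10],[[-0.0010,0,0.0015],0,10]]'; python3 -c "
from go import *
st()"
```

```text
time: 10.4
ee_pos: [0.5884, 0.1563, 0.0565]
tcp_rot: [0.636, 0.771, -0.003, 0.001]
contact_force: [-3.6, -2.6, 10.7]
opening: 0.298
t 10.4 pos [0.5884 0.1563 0.0565] yawx 100.96 tilt [-0.002 -0.006 -1.   ] F [-3.6 -2.6 10.7] T [-0.15  0.52  0.03] op 0.298 j6 -0.07
```

```bash
python3 -m inch '[[[0,0.001,0.0003],0,10],[[0,0.002,0.0003],0,10],[[0,0.002,0.0003],0,10]]'; python3 -m inch '[[[0,0.001,0.0002],0,10],[[0,0.0015,0.0002],0,10],[[0,0.0015,0.0002],0,10]]'; python3 -m inch '[[[0,0.001,0.0002],0,10],[[0,0.0015,0.0002],0,10],[[0,0.0015,0.0002],0,10]]'; python3 -c "
from go import *
st()"
```

```text
time: 10.65
ee_pos: [0.5889, 0.1565, 0.0566]
tcp_rot: [0.636, 0.772, -0.005, 0.0]
contact_force: [-5.2, -4.9, 9.2]
opening: 0.292
time: 10.9
ee_pos: [0.589, 0.1565, 0.0567]
tcp_rot: [0.636, 0.772, -0.006, -0.001]
contact_force: [-4.9, -4.7, 8.5]
opening: 0.29
time: 11.15
ee_pos: [0.5892, 0.1566, 0.0568]
tcp_rot: [0.636, 0.772, -0.007, -0.002]
contact_force: [-4.2, -4.4, 8.8]
opening: 0.295
t 11.15 pos [0.5892 0.1566 0.0568] yawx 101.06 tilt [-0.012 -0.009 -1.   ] F [-4.2 -4.4  8.8] T [-0.55  0.67  0.02] op 0.295 j6 -0.07
```

```bash
python3 -m inch '[[[-0.0005,-0.0005,-0.0005],0,10],[[-0.0025,-0.0015,-0.001],0,10],[[-0.0025,-0.0015,-0.001],0,10],[[-0.0025,-0.0015,-0.001],0,10]]'; python3 -c "
from go import *
st()"
```

```text
time: 11.48
ee_pos: [0.5874, 0.1543, 0.057]
tcp_rot: [0.636, 0.772, -0.008, -0.003]
contact_force: [0.1, 0.8, -1.8]
opening: 0.3
t 11.48 pos [0.5874 0.1543 0.057 ] yawx 101.06 tilt [-0.014 -0.008 -1.   ] F [ 0.1  0.8 -1.8] T [ 0.   -0.02  0.01] op 0.3 j6 -0.07
```

```bash
python3 -m inch '[[[0,0,0.001],0,10],[[0,0,0.002],0,10],[[0,0,0.003],0,10],[[0,0,0.003],0,10],[[0,0,0.003],0,10]]'; python3 -c "
from go import *
st()"
```

```text
time: 11.9
ee_pos: [0.5875, 0.1541, 0.0567]
tcp_rot: [0.636, 0.772, -0.008, -0.003]
contact_force: [-7.7, -3.7, 15.1]
opening: 0.292
t 11.9 pos [0.5875 0.1541 0.0567] yawx 101.08 tilt [-0.014 -0.009 -1.   ] F [-7.7 -3.7 15.1] T [-0.19  1.05  0.06] op 0.292 j6 -0.07
```

```bash
python3 -m inch '[[[-0.0005,-0.001,0.0015],0,10],[[-0.001,-0.003,0.002],0,10],[[-0.001,-0.004,0.002],0,10]]';python3 -m inch '[[[-0.0005,-0.001,0.0015],0,10],[[-0.001,-0.003,0.002],0,10],[[-0.001,-0.004,0.002],0,10]]'; python3 -c "
from go import *
st()"
```

```text
time: 12.15
ee_pos: [0.5865, 0.1535, 0.0566]
tcp_rot: [0.636, 0.772, -0.005, -0.001]
contact_force: [3.0, 1.8, 4.6]
opening: 0.295
time: 12.4
ee_pos: [0.5854, 0.1528, 0.0564]
tcp_rot: [0.636, 0.772, -0.002, 0.001]
contact_force: [3.0, 2.8, 5.5]
opening: 0.294
t 12.4 pos [0.5854 0.1528 0.0564] yawx 101.02 tilt [-0.001 -0.004 -1.   ] F [3.  2.8 5.5] T [ 0.59 -0.58 -0.09] op 0.294 j6 -0.08
```

```bash
python3 -m inch '[[[-0.001,0,0.001],0,10],[[-0.0025,-0.0003,0.0015],0,10],[[-0.003,-0.0005,0.0015],0,10]]';python3 -c "
from go import *
st()"
```

```text
time: 12.65
ee_pos: [0.586, 0.1517, 0.0563]
tcp_rot: [0.636, 0.772, 0.0, 0.0]
contact_force: [-1.8, 5.2, 8.5]
opening: 0.3
t 12.65 pos [0.586  0.1517 0.0563] yawx 100.99 tilt [ 0. -0. -1.] F [-1.8  5.2  8.5] T [ 1.02  0.36 -0.08] op 0.3 j6 -0.08
```

```bash
python3 -m inch '[[[0,0,-0.0005],0,10],[[0,0.0015,-0.0005],0,10],[[0,0.003,-0.0005],0,10],[[0,0.004,-0.0005],0,10],[[0,0.005,-0.0005],0,10],[[0,0.006,-0.0005],0,10],[[0,0.006,-0.0005],0,10]]';python3 -c "
from go import *
st()"
```

```text
time: 13.23
ee_pos: [0.5908, 0.1523, 0.0564]
tcp_rot: [0.636, 0.772, -0.001, -0.001]
contact_force: [-3.2, -0.8, 6.2]
opening: 0.292
t 13.23 pos [0.5908 0.1523 0.0564] yawx 101.01 tilt [-0.003 -0.001 -1.   ] F [-3.2 -0.8  6.2] T [0.04 0.49 0.07] op 0.292 j6 -0.08
```

```bash
python3 -m inch '[[[0,0.0005,-0.0005],0,10],[[0,0.0015,-0.0005],0,10],[[0,0.0025,-0.0005],0,10],[[0,0.003,-0.0005],0,10],[[0,0.003,-0.0005],0,10]]';python3 -c "
from go import *
st()"
```

```text
time: 13.65
ee_pos: [0.5935, 0.1526, 0.0565]
tcp_rot: [0.636, 0.772, -0.002, -0.001]
contact_force: [-2.0, -0.9, 3.4]
opening: 0.293
t 13.65 pos [0.5935 0.1526 0.0565] yawx 101.0 tilt [-0.004 -0.002 -1.   ] F [-2.  -0.9  3.4] T [-0.12  0.29  0.03] op 0.293 j6 -0.08
```

```bash
python3 -m inch '[[[0,0.0005,-0.0002],0,10],[[0,0.0015,-0.0002],0,10],[[0,0.0025,-0.0002],0,10],[[0,0.003,-0.0002],0,10],[[0,0.003,-0.0002],0,10]]';python3 - <<'E'
from go import *
st()
im=viewer.capture("side"); crop(im,220,120,320,195,8,"pics/s7.png")
E
```

```text
time: 14.07
ee_pos: [0.5944, 0.1528, 0.0566]
tcp_rot: [0.636, 0.772, -0.004, -0.003]
contact_force: [-9.2, -2.4, 8.7]
opening: 0.293
t 14.07 pos [0.5944 0.1528 0.0566] yawx 101.0 tilt [-0.009 -0.003 -1.   ] F [-9.2 -2.4  8.7] T [-0.3   1.33 -0.08] op 0.293 j6 -0.08
```

View pics/s7.png

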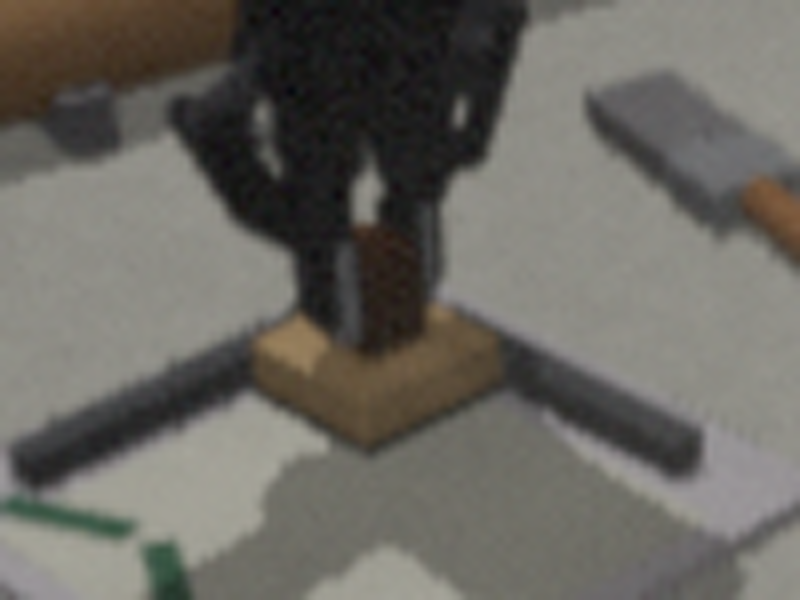

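```bash
python3 -m inch '[[[0,-0.001,0.001],0,10],[[0,-0.0025,0.0012],0,10],[[0,-0.0035,0.0012],0,10]]';python3 -c "
from go import *
st()"
```

```text
time: 14.37
ee_pos: [0.5932, 0.1525, 0.0564]
tcp_rot: [0.636, 0.771, -0.002, -0.001]
contact_force: [2.3, 1.5, 3.2]
opening: 0.293
t 14.37 pos [0.5932 0.1525 0.0564] yawx 100.97 tilt [-0.003 -0.002 -1.   ] F [2.3 1.5 3.2] T [ 0.26 -0.57 -0.06] op 0.293 j6 -0.08
```

```bash
python3 -m inch '[[[0.0005,0,0],0,10],[[0.0015,0,0],0,10],[[0.0025,0,0],0,10],[[0.0035,0,0],0,10],[[0.004,0,0],0,10],[[0.004,0,0],0,10]]';python3 -c "
from go import *
st()"
```

```text
time: 14.87
ee_pos: [0.5926, 0.1564, 0.0565]
tcp_rot: [0.636, 0.771, -0.002, -0.001]
contact_force: [0.2, -1.8, 3.1]
opening: 0.295
t 14.87 pos [0.5926 0.1564 0.0565] yawx 100.98 tilt [-0.003 -0.002 -1.   ] F [ 0.2 -1.8  3.1] T [-0.41 -0.14 -0.05] op 0.295 j6 -0.07
```

```bash
python3 -m inch '[[[0.0005,0.0005,0.0001],0,10],[[0.001,0.001,0.0001],0,10],[[0.0015,0.0014,0.0001],0,10],[[0.002,0.0018,0.0002],0,10],[[0.0025,0.0022,0.0004],0,10],[[0.003,0.0026,0.0006],0,10],[[0.003,0.0026,0.0008],0,10],[[0.003,0.0026,0.0008],0,10]]';python3 - <<'E'
from go import *
st()
im=viewer.capture("side"); crop(im,220,120,320,195,8,"pics/s8.png"); cv2.imwrite("pics/s8f.png",im)
im=viewer.capture("top"); crop(im,200,160,300,235,8,"pics/t8.png")
st()
E
```

```text
time: 15.53
ee_pos: [0.5931, 0.1574, 0.0566]
tcp_rot: [0.636, 0.772, -0.005, -0.001]
contact_force: [-5.4, -8.7, 13.5]
opening: 0.292
t 15.53 pos [0.5931 0.1574 0.0566] yawx 101.03 tilt [-0.008 -0.007 -1.   ] F [-5.4 -8.7 13.5] T [-1.48  0.97  0.05] op 0.292 j6 -0.07
t 15.63 pos [0.5932 0.1574 0.0566] yawx 101.03 tilt [-0.007 -0.007 -1.   ] F [-5.9 -8.5 13.9] T [-1.48  0.95  0.02] op 0.296 j6 -0.07
```

View pics/s8.png

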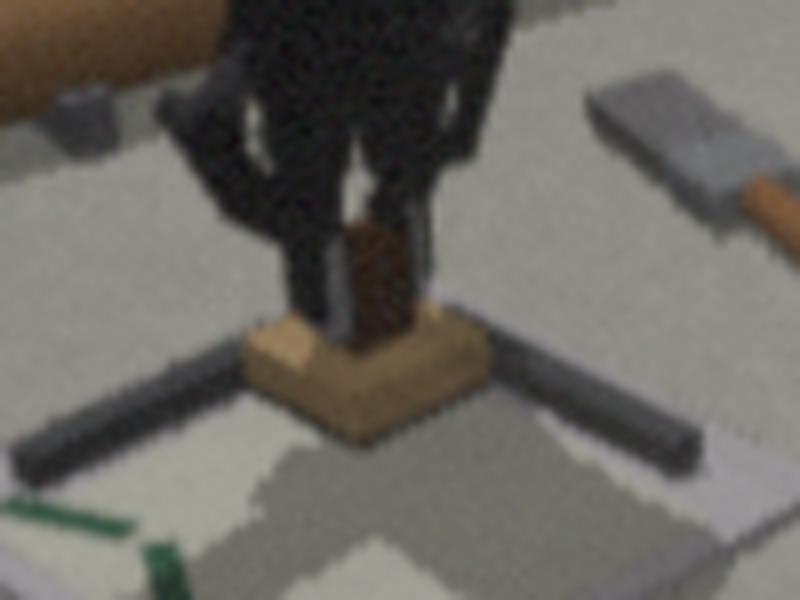

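View pics/t8.png

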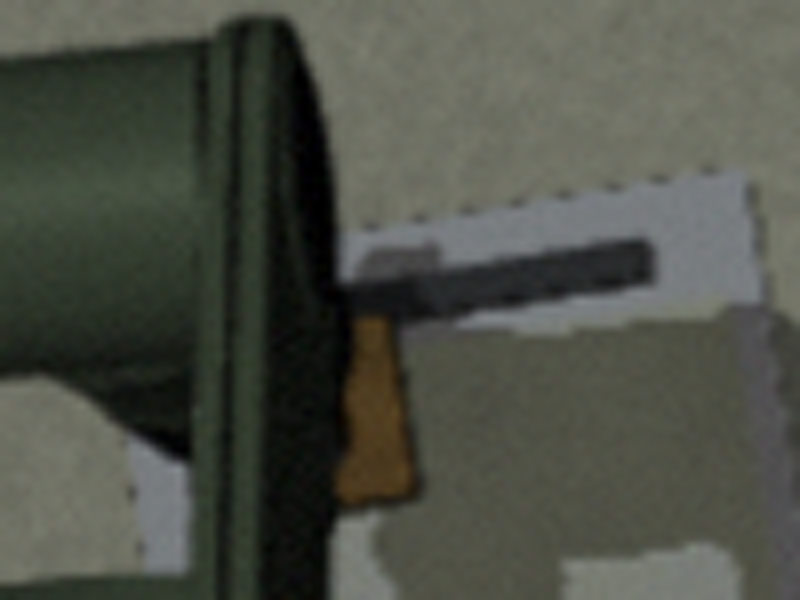

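```bash
python3 -m inch '[[[-0.001,-0.001,0],0,10],[[-0.0025,-0.002,0],0,10],[[-0.003,-0.0025,0],0,10]]';python3 -c "
from go import *
s,_,_=st(); p=s['ee_pos']; print(p[0]*.9816+p[1]*.191,-p[0]*.191+p[1]*.9816)"
```

```text
time: 15.88
ee_pos: [0.5914, 0.1549, 0.0566]
tcp_rot: [0.636, 0.772, -0.004, -0.001]
contact_force: [0.9, 1.3, 2.2]
opening: 0.295
t 15.88 pos [0.5914 0.1549 0.0566] yawx 101.01 tilt [-0.007 -0.005 -1.   ] F [0.9 1.3 2.2] T [ 0.49 -0.2   0.05] op 0.295 j6 -0.07
0.6100661670189622 0.03913190410056715
```

```bash
python3 -m inch '[[[-0.001,-0.001,0.001],0,10],[[-0.0018,-0.002,0.0013],0,10],[[-0.002,-0.003,0.0014],0,10]]'; python3 -m inch '[[[-0.0005,-0.001,0.001],0,10],[[-0.001,-0.002,0.0013],0,10],[[-0.001,-0.002,0.0013],0,10]]';python3 -c "
from go import *
s,_,_=st(); p=s['ee_pos']; print(p[0]*.9816+p[1]*.191,-p[0]*.191+p[1]*.9816)"
```

```text
time: 16.13
ee_pos: [0.5906, 0.1538, 0.0564]
tcp_rot: [0.636, 0.772, -0.001, -0.0]
contact_force: [2.8, 2.1, 5.3]
opening: 0.295
time: 16.38
ee_pos: [0.5903, 0.1535, 0.0564]
tcp_rot: [0.636, 0.772, 0.0, 0.001]
contact_force: [1.9, 2.4, 6.3]
opening: 0.294
t 16.38 pos [0.5903 0.1535 0.0564] yawx 101.0 tilt [ 0.002 -0.    -1.   ] F [1.9 2.4 6.3] T [ 0.58 -0.14 -0.08] op 0.294 j6 -0.08
0.6087896951703723 0.037954659072535576
```

```bash
python3 -m inch '[[[0,0,-0.0005],0,10],[[0.001,0.001,-0.0006],0,10],[[0.0018,0.002,-0.0006],0,10],[[0.0024,0.003,-0.0006],0,10],[[0.0024,0.0034,-0.0006],0,10],[[0.0024,0.0034,-0.0006],0,10]]';python3 -c "
from go import *
s,_,_=st(); p=s['ee_pos']; print(p[0]*.9816+p[1]*.191,-p[0]*.191+p[1]*.9816)"
```

```text
time: 16.88
ee_pos: [0.5926, 0.1565, 0.0564]
tcp_rot: [0.636, 0.772, -0.0, 0.0]
contact_force: [-2.1, -1.2, 3.0]
opening: 0.295
t 16.88 pos [0.5926 0.1565 0.0564] yawx 101.0 tilt [-0. -0. -1.] F [-2.1 -1.2  3. ] T [-0.17  0.37  0.03] op 0.295 j6 -0.07
0.6115766048745456 0.04040358271155574
```

```bash
python3 -m inch '[[[0,0.001,0],0,10],[[0,0.0018,0],0,10],[[0.0005,0.0022,-0.0002],0,10],[[0.001,0.0024,-0.0002],0,10],[[0.0015,0.0026,-0.0002],0,10],[[0.002,0.003,0],0,10],[[0.0025,0.0035,0],0,10],[[0.0025,0.0035,0],0,10]]';python3 -c "
from go import *
s,_,_=st(); p=s['ee_pos']; print(p[0]*.9816+p[1]*.191,-p[0]*.191+p[1]*.9816)"
```

```text
time: 17.55
ee_pos: [0.5935, 0.157, 0.0566]
tcp_rot: [0.636, 0.772, -0.004, -0.001]
contact_force: [-8.0, -8.7, 11.4]
opening: 0.298
t 17.55 pos [0.5935 0.157  0.0566] yawx 101.0 tilt [-0.006 -0.005 -1.   ] F [-8.  -8.7 11.4] T [-1.35  1.38 -0.1 ] op 0.298 j6 -0.07
0.6126005042830978 0.04075923481782867
```

```bash
python3 -m inch '[[[0.002,0.002,-0.0008],0,10],[[0.0024,0.002,-0.0012],0,10],[[0.0028,0.0022,-0.0015],0,10],[[0.003,0.0024,-0.0015],0,10],[[0.003,0.0024,-0.0015],0,10]]';python3 -c "
from go import *
s,_,_=st(); p=s['ee_pos']; print(p[0]*.9816+p[1]*.191,-p[0]*.191+p[1]*.9816)"
```

```text
time: 17.97
ee_pos: [0.5936, 0.1577, 0.0569]
tcp_rot: [0.636, 0.771, -0.007, -0.001]
contact_force: [-4.0, -8.7, 2.8]
opening: 0.292
t 17.97 pos [0.5936 0.1577 0.0569] yawx 100.98 tilt [-0.011 -0.01  -1.   ] F [-4.  -8.7  2.8] T [-1.48  0.63 -0.14] op 0.292 j6 -0.06
0.6128075260549484 0.041390365813840715
```

```bash
python3 -m inch '[[[-0.002,-0.002,0.001],0,10],[[-0.003,-0.003,0.0016],0,10],[[-0.003,-0.003,0.0018],0,10]]'; python3 -m inch '[[[-0.001,-0.001,0.0014],0,10],[[-0.002,-0.002,0.002],0,10],[[-0.002,-0.002,0.002],0,10]]'; python3 -m inch '[[[-0.001,-0.001,0.0014],0,10],[[-0.002,-0.002,0.002],0,10],[[-0.002,-0.002,0.002],0,10]]';python3 -c "
from go import *
s,_,_=st(); p=s['ee_pos']; print(p[0]*.9816+p[1]*.191,-p[0]*.191+p[1]*.9816)"
```

```text
time: 18.22
ee_pos: [0.5932, 0.1555, 0.0566]
tcp_rot: [0.637, 0.771, -0.004, -0.0]
contact_force: [0.3, 2.1, 6.0]
opening: 0.292
time: 18.47
ee_pos: [0.5931, 0.1553, 0.0563]
tcp_rot: [0.637, 0.771, -0.001, -0.0]
contact_force: [-1.5, 3.0, 8.3]
opening: 0.294
time: 18.72
ee_pos: [0.593, 0.155, 0.0564]
tcp_rot: [0.637, 0.771, 0.001, 0.0]
contact_force: [-1.6, 4.7, 9.4]
opening: 0.293
t 18.72 pos [0.593  0.155  0.0564] yawx 100.86 tilt [ 0.002  0.002 -1.   ] F [-1.6  4.7  9.4] T [0.64 0.5  0.  ] op 0.293 j6 -0.08
0.6117446921110545 0.0389195601910098
```

```bash
python3 -m inch '[[[-0.001,-0.001,0.001],0,10],[[-0.002,-0.0025,0.0014],0,10],[[-0.002,-0.003,0.0014],0,10]]'; python3 -m inch '[[[-0.001,-0.001,0.001],0,10],[[-0.0015,-0.0025,0.0014],0,10],[[-0.0015,-0.003,0.0014],0,10]]';python3 -c "
from go import *
s,_,_=st(); p=s['ee_pos']; print(p[0]*.9816+p[1]*.191,-p[0]*.191+p[1]*.9816)"
```

```text
time: 18.97
ee_pos: [0.5927, 0.1543, 0.0566]
tcp_rot: [0.637, 0.771, 0.005, 0.001]
contact_force: [1.6, 4.2, 5.0]
opening: 0.294
time: 19.22
ee_pos: [0.5923, 0.1541, 0.0567]
tcp_rot: [0.638, 0.77, 0.008, 0.002]
contact_force: [1.4, 3.2, 4.7]
opening: 0.295
t 19.22 pos [0.5923 0.1541 0.0567] yawx 100.78 tilt [ 0.014  0.009 -1.   ] F [1.4 3.2 4.7] T [ 0.52 -0.23 -0.01] op 0.295 j6 -0.08
0.6108518272193351 0.03809358327123885
```

```bash
python3 -m inch '[[[0.0008,0.0003,0],0,10],[[0.0016,0.0008,0],0,10],[[0.0024,0.0014,0],-0.2,10],[[0.0028,0.0018,0],-0.2,10],[[0.0028,0.0018,0],-0.2,10]]';python3 -c "
from go import *
s,_,_=st(); p=s['ee_pos']; print(p[0]*.9816+p[1]*.191,-p[0]*.191+p[1]*.9816)"
```

```text
time: 19.63
ee_pos: [0.5929, 0.156, 0.0566]
tcp_rot: [0.636, 0.772, 0.006, 0.002]
contact_force: [-2.7, -3.7, 5.8]
opening: 0.294
t 19.63 pos [0.5929 0.156  0.0566] yawx 101.0 tilt [ 0.011  0.007 -1.   ] F [-2.7 -3.7  5.8] T [-0.84  0.66 -0.08] op 0.294 j6 -0.08
0.611798255028527 0.03989760943991723
```

```bash
python3 -m inch '[[[0.0005,0.001,-0.0003],0,10],[[0.001,0.0018,-0.0005],0,10],[[0.0016,0.0024,-0.0007],0,10],[[0.0022,0.003,-0.0007],0,10],[[0.003,0.0034,-0.0007],0,10],[[0.0036,0.0036,-0.0007],0,10],[[0.004,0.0038,-0.0007],0,10],[[0.004,0.0038,-0.0007],0,10]]';python3 -c "
from go import *
s,_,_=st(); p=s['ee_pos']; print(p[0]*.9816+p[1]*.191,-p[0]*.191+p[1]*.9816)"
```

```text
time: 20.3
ee_pos: [0.5932, 0.1573, 0.0565]
tcp_rot: [0.636, 0.772, 0.001, 0.001]
contact_force: [-7.1, -11.2, 7.9]
opening: 0.295
t 20.3 pos [0.5932 0.1573 0.0565] yawx 100.98 tilt [ 0.004  0.001 -1.   ] F [ -7.1 -11.2   7.9] T [-2.03  1.48 -0.31] op 0.295 j6 -0.07
0.6123483481706682 0.041058096747456696
```

```bash
python3 -m inch '[[[0.0025,0.003,-0.0006],0,10],[[0.0026,0.0032,-0.001],0,10],[[0.0028,0.0034,-0.0011],0,10],[[0.0028,0.0034,-0.0011],0,10],[[0.0028,0.0034,-0.0008],0,10],[[0.0028,0.0034,-0.0006],0,10]]';python3 - <<'E'
from go import *
s,_,_=st(); p=s['ee_pos']; print(p[0]*.9816+p[1]*.191,-p[0]*.191+p[1]*.9816)
im=viewer.capture("side"); crop(im,220,120,320,195,8,"pics/s9.png"); cv2.imwrite("pics/s9f.png",im)
st()
E
```

```text
time: 20.8
ee_pos: [0.5934, 0.1575, 0.0566]
tcp_rot: [0.636, 0.771, -0.003, 0.0]
contact_force: [-8.9, -11.3, 10.6]
opening: 0.294
t 20.8 pos [0.5934 0.1575 0.0566] yawx 100.95 tilt [-0.003 -0.005 -1.   ] F [ -8.9 -11.3  10.6] T [-1.75  1.4  -0.3 ] op 0.294 j6 -0.07
0.6125810310896032 0.0412169418821738
t 20.85 pos [0.5934 0.1575 0.0566] yawx 100.95 tilt [-0.003 -0.005 -1.   ] F [ -7.7 -10.9   9.1] T [-1.7   1.38 -0.3 ] op 0.294 j6 -0.07
```

View pics/s9.png

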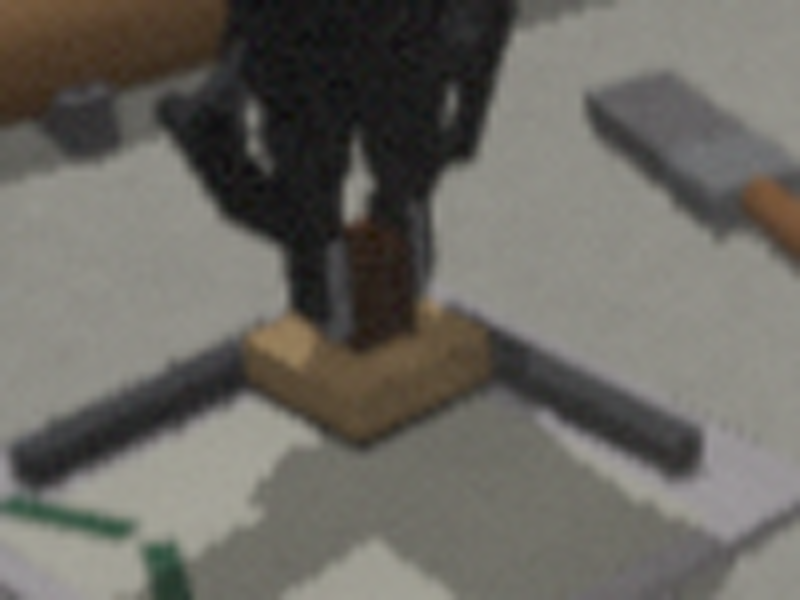

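```bash
python3 -m inch '[[[0.0024,0.0028,-0.0008],0.1,10],[[0.0024,0.003,-0.001],0.3,10],[[0.0024,0.003,-0.001],0.4,10],[[0.0024,0.003,-0.001],0.4,10],[[0.0024,0.003,-0.001],0.4,10]]';python3 - <<'E'
from go import *
s,_,_=st(); p=s['ee_pos']; print(p[0]*.9816+p[1]*.191,-p[0]*.191+p[1]*.9816)
E
```

```text
time: 21.27
ee_pos: [0.5936, 0.1576, 0.0568]
tcp_rot: [0.639, 0.769, -0.007, -0.0]
contact_force: [-6.8, -9.9, 7.4]
opening: 0.294
t 21.27 pos [0.5936 0.1576 0.0568] yawx 100.62 tilt [-0.01 -0.01 -1.  ] F [-6.8 -9.9  7.4] T [-1.36  1.06  0.25] op 0.294 j6 -0.06
0.6127979992048603 0.04132913382830837
```

```bash
python3 -m inch '[[[-0.002,-0.002,0.001],-0.1,10],[[-0.003,-0.003,0.0016],-0.15,10],[[-0.003,-0.003,0.0018],-0.15,10]]'; python3 -m inch '[[[-0.001,-0.001,0.0014],0,10],[[-0.002,-0.002,0.002],0,10],[[-0.002,-0.002,0.002],0,10]]'; python3 -m inch '[[[-0.001,-0.001,0.0014],0,10],[[-0.002,-0.002,0.0016],0,10],[[-0.002,-0.003,0.0016],0,10]]';  python3 -m inch '[[[-0.001,-0.001,0.001],0,10],[[-0.002,-0.0025,0.0014],0,10],[[-0.002,-0.003,0.0014],0,10]]';python3 -c "
from go import *
s,_,_=st(); p=s['ee_pos']; print(p[0]*.9816+p[1]*.191,-p[0]*.191+p[1]*.9816)"
```

```text
time: 21.52
ee_pos: [0.5932, 0.1557, 0.0565]
tcp_rot: [0.638, 0.77, -0.004, 0.0]
contact_force: [-0.7, 1.9, 7.5]
opening: 0.292
time: 21.77
ee_pos: [0.5931, 0.1555, 0.0563]
tcp_rot: [0.638, 0.77, -0.001, 0.0]
contact_force: [-1.8, 3.4, 9.5]
opening: 0.291
time: 22.02
ee_pos: [0.5928, 0.1551, 0.0565]
tcp_rot: [0.638, 0.77, 0.003, 0.001]
contact_force: [2.1, 2.8, 5.1]
opening: 0.294
time: 22.27
ee_pos: [0.5925, 0.1546, 0.0566]
tcp_rot: [0.639, 0.769, 0.006, 0.002]
contact_force: [1.9, 4.7, 5.3]
opening: 0.298
t 22.27 pos [0.5925 0.1546 0.0566] yawx 100.6 tilt [ 0.011  0.007 -1.   ] F [1.9 4.7 5.3] T [ 0.67 -0.16 -0.1 ] op 0.298 j6 -0.08
0.611172461744137 0.0386225291759274
```

```bash
python3 -m inch '[[[0.0008,0.0002,-0.0001],0,10],[[0.0016,0.0006,-0.0002],-0.15,10],[[0.0024,0.001,-0.0002],-0.15,10],[[0.0028,0.0014,-0.0002],-0.15,10],[[0.0028,0.0014,-0.0002],-0.15,10]]';python3 -c "
from go import *
s,_,_=st(); p=s['ee_pos']; print(p[0]*.9816+p[1]*.191,-p[0]*.191+p[1]*.9816)"
```

```text
time: 22.68
ee_pos: [0.5929, 0.1569, 0.0566]
tcp_rot: [0.638, 0.77, 0.005, 0.002]
contact_force: [-2.7, -4.0, 3.7]
opening: 0.292
t 22.68 pos [0.5929 0.1569 0.0566] yawx 100.76 tilt [ 0.009  0.005 -1.   ] F [-2.7 -4.   3.7] T [-0.85  0.56  0.04] op 0.292 j6 -0.07
0.6119843860573964 0.04075798736392251
```

```bash
python3 -m inch '[[[0,0.001,-0.0004],0,10],[[0.0005,0.002,-0.0006],0,10],[[0.001,0.0028,-0.0008],0,10],[[0.0018,0.0034,-0.001],0,10],[[0.0025,0.0036,-0.001],0,10],[[0.003,0.0038,-0.001],0,10],[[0.003,0.0038,-0.001],0,10],[[0.003,0.0038,-0.001],0,10]]';python3 -c "
from go import *
s,_,_=st(); p=s['ee_pos']; print(p[0]*.9816+p[1]*.191,-p[0]*.191+p[1]*.9816)"
```

```text
time: 23.35
ee_pos: [0.5933, 0.1573, 0.0565]
tcp_rot: [0.638, 0.77, 0.0, 0.001]
contact_force: [-7.5, -10.8, 6.3]
opening: 0.294
t 23.35 pos [0.5933 0.1573 0.0565] yawx 100.77 tilt [ 0.001 -0.    -1.   ] F [ -7.5 -10.8   6.3] T [-1.93  1.37 -0.03] op 0.294 j6 -0.07
0.6124064453447859 0.04113538000557465
```

```bash
python3 - <<'E'
from go import *
im=viewer.capture("side"); cv2.imwrite("pics/s10f.png",im); crop(im,220,120,320,195,8,"pics/s10.png")
a=cv2.imread("pics/side0.png"); 
for w in [(275,205,320,247),(285,245,332,292),(400,180,470,290),(310,280,400,345),(340,150,410,195)]:
    x0,y0,x1,y1=w; print(w, round(float(np.abs(cv2.GaussianBlur(a,(5,5),0)[y0:y1,x0:x1].astype(float)-cv2.GaussianBlur(im,(5,5),0)[y0:y1,x0:x1]).max(-1).mean()),1))
st()
E
```

```text
(275, 205, 320, 247) 6.3
(285, 245, 332, 292) 5.8
(400, 180, 470, 290) 6.1
(310, 280, 400, 345) 6.3
(340, 150, 410, 195) 5.9
t 23.4 pos [0.5933 0.1573 0.0565] yawx 100.77 tilt [ 0.001 -0.    -1.   ] F [ -7.3 -11.5   6.1] T [-1.91  1.38 -0.02] op 0.296 j6 -0.07
```

View pics/s10f.png

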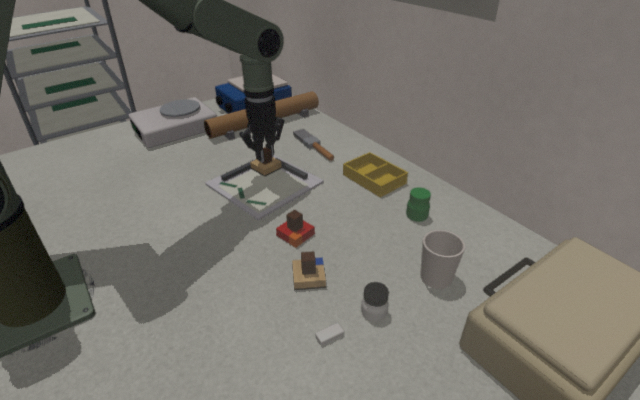

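View pics/s10.png

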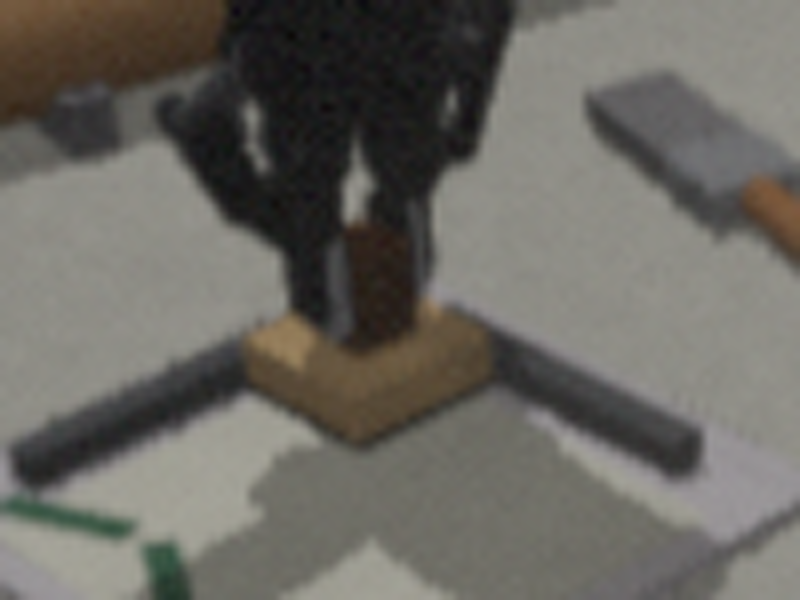

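The block at (265,165) sits in the corner with its faces against both bars. The other objects are where they were, and the forces are steady. Handing in.

```bash
python3 -c "
from go import *
print(r.job_done()); st()"
```

```text
the job is handed in; nothing more can be done
None
the job is handed in; nothing more can be done
```

The wood block with the orange corner is in the corner against both steel stops, still gripped and pressed. I handed it in at about 23.4 s, and the hand-in reports no verdict.

I picked it up by its square grip, turned it about 2° to match the board, set it flat and pushed it home. It took several push-and-back-off cycles, because pushing tilted the tool by up to about 0.8° and friction held the block slightly short of a stop.

**Last checks**
- **Push:** about 9 N against each stop and 6 N down. The sideways force is more than I'd expect friction with the board alone to take.
- **Alignment:** the tool reads level. The twist about vertical is near zero, so the faces should be flush with the stops.
- **Position:** once corrected for tool tilt, the contact position repeated to about 0.1 mm across the last three pushes. The first combined push had stopped about 0.4 mm short of the far stop.
- **Pictures:** the side view shows the block home and the other things unmoved. The arm hides the orange corner from the top camera and the side camera cannot see it. Its direction rests on the first pictures and the tracked turn.
- **Disagreement:** pressed home, the tool was about 2 to 3 mm from where the camera placed the block's centre. That fits an off-centre hold on the grip plus calibration error, so I relied on the contact readings.

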